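# Hang the ball micrometer on its holder

## Robot

A 6-joint arm with a two-finger parallel gripper is mounted at the origin on the work surface. World frame = base frame: x ahead of the robot, y to its left, z up, the work surface at z = 0. Lengths are in m, angles in rad, forces in N, time in s.
With the tool pointing down it reaches from about 0.325 to 0.9 m from the base axis. Payload 6.1 kg.
Tool frame: the origin (TCP) lies at the very end of the fingers, on their centre line; the grasp point (between the pads) lies 19 mm behind it (robot.hold_point_z is the x of the grasp point in the tool frame, in m); x points along the fingers, z is the direction in which the jaws open and shut, and the axes are right-handed (so a half turn about x gives the same grasp; the last joint's range is limited). The gripper opens to 87 mm and grips with 3 to 60 N. Pads are 19 mm wide; open, the fingers measure 117 mm over their backs; the gripper's body (75 mm by 190 mm) begins 51 mm behind the grasp point.
Start: joints at [1.037, 0.22, 1.526, -0, 1.395, -0.126], TCP at [0.248, 0.574, 0.223] pointing down, gripper open.
Joint ranges: [-2.98, 2.98], [-0.91, 2.08], [0.09, 2.57], [-1.24, 4.39], [0.2, 2.65], [-2.68, 2.68]. Speed limits (rad/s): [2.57, 2.57, 3.01, 3.14, 3.14, 3.14].

## Interface

Orientations are given as a 3x3 rotation matrix whose columns are the frame's x, y, z axes.
In Python, from workcell import robot gives the robot as it stands.
- The arm moves only by the tool step_arm, never from a script. Its argument "rows" is a list of rows, each a list of 7 numbers: the closure in counts, from 0 (fully open) to 255 (shut), then the shift along the tool's x, y, z in mm, then the turn, a rotation vector about the tool's x, y, z in degrees. In form: [[fingers, tx, ty, tz, rx, ry, rz], ...]. A call has 1 to 8 rows; each row is the pose to reach, as a shift and turn from the pose measured when the call began, along the tool's axes at that moment; what a row does not reach only later rows make up. A row lasts 1/10 s, in which the tool goes at most 50 mm and 8.59 degrees, less where a joint would pass 70% of its speed; a pose out of reach is approached as far as the arm can. A call with a gripper value outside its range is refused whole. The fingers move at their own pace and stop on an object; "force" is the grip in N (left out, the last holds). Time passes only in rows, so rows that repeat a pose let the fingers close. It gives the time, the measured TCP pose, the force and the opening at its end, in the units of the state.
- robot.get_state(): the state, without advancing time (a new reading comes with each control period).
- robot.snapshot(name): name is "scene" or "top"; returns a dict with "img" (480x640x3 uint8, blue, green, red), "fx", "fy", "cx", "cy" (pixels), "rvec" (rotation vector, rad) and "tvec" (3), from world to camera coordinates, as OpenCV has them. Camera axes: x right, y down, z forward; pixel columns grow to the right and rows downward; lengths in m; the calibration is good to about 2 mm. A picture is of the moment at which its call begins. There is no depth.
- robot.finish_job(): hands the job in, once; it reports no verdict.
The state is a dict: "t": time; "joint_pos": joint angles; "joint_vel": joint speeds; "joint_efforts": joint torques, N m; "position": TCP position; "eef_rot": TCP orientation; "contact_force": force on the tool from outside, world axes, zero at the start; "moment": the same for the moment, N m; "grip_width": finger opening in m.
Only numpy, scipy, OpenCV 4.12 (cv2) and the standard library are available. Lean on these libraries where they do the work, as an engineer would, in place of code of your own. Each camera call takes 0.05 s, during which the arm holds its last target. There are 200 camera calls.

## Task

Put the green ball micrometer away on the black holder: hang it by its steel eye over the upright peg, with the tool lying flat along the holder's rest. Lower it rather than letting it drop, leave it lying there, and leave the hook rule and the tin of caps where they are.

Things in the scene. Friction and masses are not known exactly. Their poses are not given: they have to be found in the camera images.
- micrometer: Loose ball micrometer lying flat, 0.2-0.37 kg. Origin: underside, centre of its steel eye (flat ring, hole 28 mm, outside 40, from 1 to 8 mm up). +x along the tool, in mm: green U frame x 20-71 (14 thick, bowed out to y -47), green flat-sided barrel block x 70-120 (18 wide in y, 16 high; pinch it across y at x 98), steel thimble to x 153. z up. Centre of mass near x 87, y -5.
- holder: Fixed black iron holder on a locked brass turntable (176 mm across). Origin: on the peg's axis at drawer floor level. +x from the peg along the flat rest (x -50 to 155 mm, 80 wide, top 28 above the floor); z up. Steel peg 10 mm thick, tapered tip 66 above the floor. Jaw post behind it (x -50 to -36, top 56 up): the tool lies flat only with its thimble towards +x.
- hook_rule: Loose chrome hook rule lying flat, 158 mm long, 22 mm wide, 5 mm thick (hook 8 mm), with a small hole at one end. Bystander. Origin: under the middle of the blade; x along it.
- tin: Loose squat round open tin, 66 mm across, 28 mm high, holding orange anvil caps. Bystander. Origin: centre of its underside.
Not all that is in view belongs to the job. Of the things that look like the micrometer, take the one that is farthest to the robot's right at the start. What is shaped like the holder but orange is not meant.

How it is judged:
At the end, for the whole second after the job is handed in: The micrometer's eye is round the peg (eye centre within 12.5 mm of the peg's axis) and down on the rest (underside at the eye 22 to 34 mm above the drawer floor, the rest being at 28), the tool lies flat within 7 degrees and along the rest within 15 degrees, released and at rest (horizontal distance between micrometer and holder below 0.0125 m and z of micrometer in the frame of holder between 0.022 and 0.034 m and angle between micrometer's own z axis and vertical below 0.12 rad and angle between the x axis of micrometer and the x axis of holder, either way round below 0.26 rad and linear speed of micrometer below 0.02 m/s); the robot touches nothing.
It fails at once if the micrometer is dropped (moves faster than 0.6 m/s while not held by the fingers) (linear speed of micrometer above 0.6 m/s and contact force between the fingers and micrometer below 0.2 N).
It fails at once if the hook rule is shifted by more than 30 mm (distance of hook_rule from where it was at the start of the episode above 0.03 m).
It fails at once if the tin is shifted by more than 30 mm (distance of tin from where it was at the start of the episode above 0.03 m).
It also fails if it takes over 38 s, if anything falls off the work surface, if the arm or the gripper's body presses on something with over 40 N, if the wrist force passes 120 N, or if a joint passes its speed limit or range.

## Working session

There is one attempt and no reset: what is moved stays moved. The work goes in short steps, Python scripts to look and compute and a tool call to move; the robot and the scene stay as the last step left them, time stands still between calls to the robot, and variables do not carry over. Pictures are saved under pics/ and viewed, about 8 in all and at most 12, crops included, and the job is handed in when it is done.

Besides the shell and the picture viewer there is one more tool, called after ">>>" as name([rows], argument=value, ...), one row to a line, values as JSON. step_arm: Moves the arm, as the interface text tells. Its arguments: {"type":"object","properties":{"rows":{"type":"array"},"force":{"type":"number"}},"required":["rows"]}

```bash
mkdir -p pics; cat > h.py <<'E'
import numpy as np, cv2
from workcell import robot
def snap(n):
    s=robot.snapshot(n); return s
def proj(s,P):
    K=np.array([[s['fx'],0,s['cx']],[0,s['fy'],s['cy']],[0,0,1.]])
    return cv2.projectPoints(np.array(P,float).reshape(-1,1,3),np.array(s['rvec'],float),np.array(s['tvec'],float),K,None)[0].reshape(-1,2)
def unproj(s,uv,z):
    R=cv2.Rodrigues(np.array(s['rvec'],float))[0];t=np.array(s['tvec'],float).ravel();C=-R.T@t
    out=[]
    for u,v in np.array(uv,float).reshape(-1,2):
        d=R.T@np.array([(u-s['cx'])/s['fx'],(v-s['cy'])/s['fy'],1]); out.append(C+d*(z-C[2])/d[2])
    return np.array(out)
E
python3 - <<'E'
from h import *
for n in('scene','top'):
    s=snap(n); cv2.imwrite(f'pics/{n}0.png',s['img'])
    R=cv2.Rodrigues(np.array(s['rvec'],float))[0]; print(n,-R.T@np.array(s['tvec']).ravel(),s['fx'],R[2])
print(robot.get_state()); print(robot.hold_point_z)
E
```

```text
scene [1.0671012  0.04925296 0.67018961] 439.5877686893721 [-0.70766198 -0.07003154 -0.70307191]
top [ 0.33366201 -0.01700293  1.13074347] 538.7408236049229 [ 0.07552867  0.02994234 -0.99669397]
{'t': 0.1, 'joint_pos': array([ 1.03689672e+00,  2.21163321e-01,  1.52749185e+00, -9.95340370e-06,
        1.39473156e+00, -1.26119476e-01]), 'joint_vel': array([-0.00132721, -0.00138531, -0.00196051, -0.00279416,  0.00052558,
       -0.0009398 ]), 'joint_efforts': array([ 1.80346502e-03, -4.95953608e+01, -3.88513827e+01,  7.03518069e-02,
        5.16671373e-02, -2.58279721e-05]), 'position': array([0.24758377, 0.57325083, 0.22153929]), 'eef_rot': array([[-9.04556902e-04, -9.18004021e-01,  3.96570044e-01],
       [-1.54937633e-03,  3.96571017e-01,  9.18002739e-01],
       [-9.99998391e-01,  2.15949475e-04, -1.78105475e-03]]), 'contact_force': array([ 0.16024236,  1.13299432, -0.23370872]), 'moment': array([0.00756237, 0.01283942, 0.02472788]), 'grip_width': 0.08688880381182346}
-0.0187
```

View pics/top0.png

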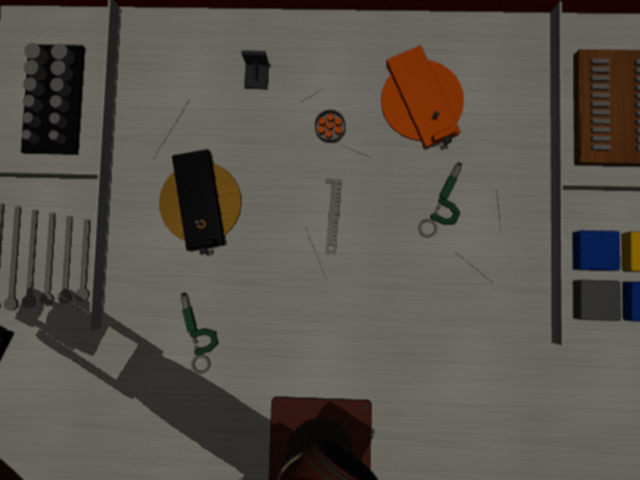

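View pics/scene0.png

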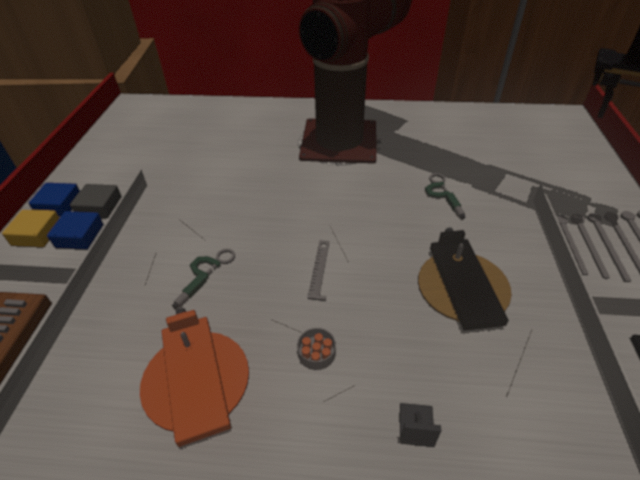

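The images show two green micrometers: A at top-view (200,335) and B at (441,200). B lies on the image right, which should be the robot's right (-y), so it fits the description. The black holder is at (199,200) with its peg near (200,224). The orange one at (425,95) isn't meant. I'll confirm with an enlarged crop and measure.

```bash
python3 - <<'E'
from h import *
s=snap('top'); im=s['img']
a=cv2.resize(im[150:250,400:480],None,fx=5,fy=5,interpolation=cv2.INTER_CUBIC)
b=cv2.resize(im[140:265,155:245],None,fx=4,fy=4,interpolation=cv2.INTER_CUBIC)
h=max(a.shape[0],b.shape[0]); o=np.zeros((h,a.shape[1]+b.shape[1],3),np.uint8); o[:a.shape[0],:a.shape[1]]=a; o[:b.shape[0],a.shape[1]:]=b
o=np.clip(o.astype(float)*1.6,0,255).astype(np.uint8)
cv2.imwrite('pics/crop.png',o)
print(unproj(s,[[428,228],[458,165],[201,364],[184,295]],0.005))
E
```

```text
[[ 0.45794135 -0.21518066  0.005     ]
 [ 0.59279138 -0.27631638  0.005     ]
 [ 0.16274428  0.24933432  0.005     ]
 [ 0.30405104  0.29151245  0.005     ]]
```

View pics/crop.png

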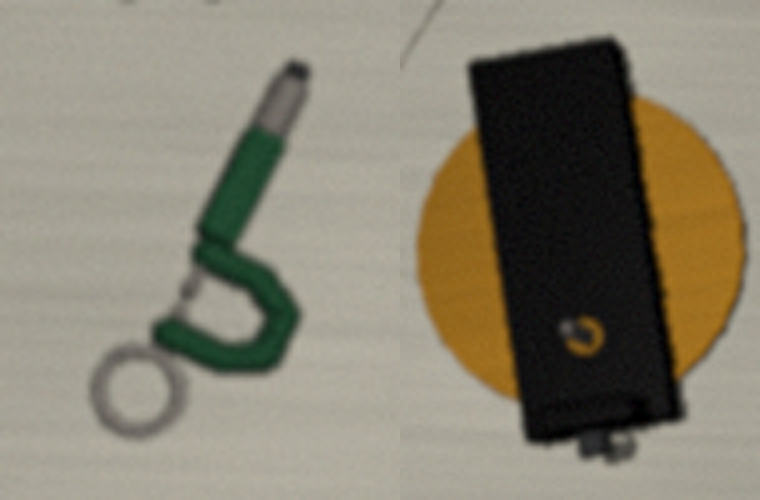

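The crop confirms B: its eye is at (427.6,228), the thimble tip at (459.6,164), and the green frame bows to the right. In the other half, the holder's peg tip is at about (197.6,222), with a brass ring round its base at (201,224).

```bash
python3 - <<'E'
from h import *
from scipy.optimize import least_squares
T=snap('top'); S=snap('scene')
c=lambda u,v:((u-400)/4+155-.375,v/4+140-.375)
print('rest',unproj(T,[c(470,65),c(612,40),c(527,442),c(678,418)],.028)[:,:2].round(4).tolist())
print('tip top',unproj(T,[c(571,328)],.065),'ring',unproj(T,[c(585,336)],.028))
print('scene base',unproj(S,[[458,259]],.028),'tip',unproj(S,[[461,246]],.066))
# micrometer B: green mask + eye
im=T['img'].astype(int); m=((im[...,1]>im[...,2]+15)&(im[...,1]>im[...,0]+5)).astype(np.uint8); m[:,:400]=0;m[:,490:]=0;m[:150]=0;m[250:]=0
# barrel axis: pixels x 72..118
e=unproj(T,[[427.4,227.8]],.008)[0]; 
vs,us=np.nonzero(m); P=unproj(T,np.c_[us,vs],.012)[:,:2]
d=unproj(T,[[459.3,163.8]],.008)[0][:2]-e[:2]; th=np.arctan2(d[1],d[0])
for k in range(3):
    R=np.array([[np.cos(th),np.sin(th)],[-np.sin(th),np.cos(th)]]); L=(P-e[:2])@R.T
    b=L[(L[:,0]>.078)&(L[:,0]<.114)]; a=np.polyfit(b[:,0],b[:,1],1); print('eye',e,'th',np.degrees(th),len(b),'fit',a,'ext',L[:,0].min(),L[:,0].max(),L[:,1].min(),b[:,1].min(),b[:,1].max(),b[:,1].mean()); th+=np.arctan(a[0])
# grasp
g=e[:2]+R.T@np.array([.098,b[:,1].mean()]); print('grasp',g)
G=cv2.cvtColor(S['img'],cv2.COLOR_BGR2GRAY)
o=np.hstack([cv2.resize(S['img'][215:345,400:530],None,fx=4,fy=4,interpolation=2)])
cv2.imwrite('pics/sc.png',np.clip(o*2.0,0,255).astype(np.uint8))
E
```

```text
rest [[0.594, 0.3239], [0.6088, 0.2496], [0.397, 0.2846], [0.4115, 0.2068]]
tip top [[0.45263124 0.25495913 0.065     ]] ring [[0.45277627 0.25691516 0.028     ]]
scene base [[0.45820233 0.25987562 0.028     ]] tip [[0.45966225 0.25770703 0.066     ]]
eye [ 0.45799786 -0.2134043   0.008     ] th -25.397106885403367 121 fit [0.00199516 0.00023678] ext 0.022913187411441615 0.12000805133624459 -0.04328685564524741 -0.006543605447568494 0.007369447792550544 0.0004281820906759122
eye [ 0.45799786 -0.2134043   0.008     ] th -25.28279294330775 121 fit [0.00033756 0.0002044 ] ext 0.022911391106970803 0.12000396334214476 -0.04339392709486249 -0.006764062777019634 0.0072053312392598694 0.0002367820028018455
eye [ 0.45799786 -0.2134043   0.008     ] th -25.26345223733635 121 fit [5.71112766e-05 1.98920178e-04] ext 0.022911078170576336 0.12000322444919424 -0.04341202537482181 -0.006801359178730232 0.007177561605213183 0.00020439902486319952
grasp [ 0.54671188 -0.255044  ]
```

View pics/sc.png

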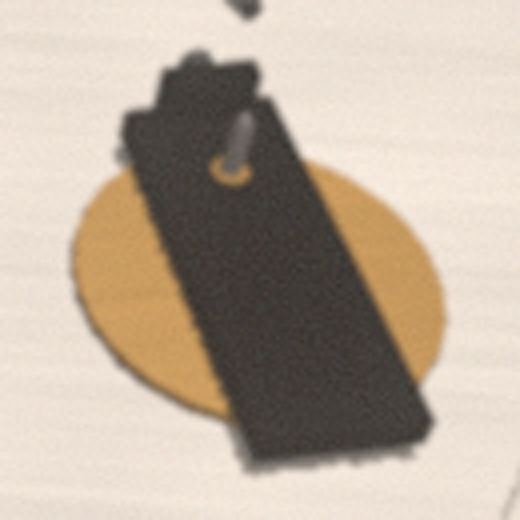

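>>> step_arm([
  [100,0,-35,-37,0,0,0],
  [100,0,-70,-74,0,0,0],
  [100,0,-105,-111,0,0,0],
  [100,0,-140,-148,1,0,0],
  [100,0,-175,-185,1,0,0],
  [100,0,-210,-222,1,0,0],
  [100,0,-245,-259,2,0,0],
  [100,0,-280,-296,2,0,0],
], force=30)

```text
t: 1.05
position: [0.385, 0.1961, 0.2225]
eef_rot: [[0.0, -0.904, 0.428], [-0.001, 0.428, 0.904], [-1.0, -0.001, -0.0]]
contact_force: [1.1, 0.2, 0.1]
grip_width: 0.0534
```

>>> step_arm([
  [100,0,-35,-37,0,0,0],
  [100,0,-70,-74,0,0,0],
  [100,0,-105,-111,0,0,0],
  [100,20,-140,-148,0,0,0],
  [100,40,-175,-185,0,0,0],
  [100,60,-210,-222,0,0,0],
  [100,80,-245,-259,0,0,0],
  [100,90,-280,-296,0,0,0],
])

```text
t: 1.85
position: [0.5034, -0.1701, 0.1374]
eef_rot: [[-0.001, -0.903, 0.429], [0.0, 0.429, 0.903], [-1.0, 0.001, 0.0]]
contact_force: [0.5, 0.6, -0.0]
grip_width: 0.0532
```

```bash
cat >> h.py <<'E'
def togo(pos,ang,flip=False):
    """shift mm / turn deg in tool axes to TCP pos, jaws' z axis at ang deg, tool straight down"""
    st=robot.get_state(); R0=st['eef_rot']; a=np.radians(ang); z=np.array([np.cos(a),np.sin(a),0]); x=np.array([0,0,-1.]); R1=np.c_[x,np.cross(z,x),z]
    print('t',st['t'],'pos',st['position'].round(4),'w',round(st['grip_width'],4),'F',st['contact_force'].round(2),'j',st['joint_pos'].round(2))
    print('shift',(R0.T@(np.array(pos)-st['position'])*1000).round(1),'turn',np.degrees(cv2.Rodrigues(R0.T@R1)[0].ravel()).round(2))
E
python3 -c "
from h import *
togo([.5467,-.2550,.10],64.7)"
```

```text
t 1.85 pos [ 0.5034 -0.1701  0.1374] w 0.0532 F [ 0.46  0.57 -0.03] j [-0.47  0.08  1.85  0.    1.21 -1.6 ]
shift [ 37.4 -75.5 -58.1] turn [-0.08  0.   -0.04]
```

>>> step_arm([
  [100,10,-25,-19,0,0,0],
  [100,20,-50,-38,0,0,0],
  [100,30,-70,-54,0,0,0],
  [100,37,-75.5,-58,0,0,0],
  [100,37,-75.5,-58,0,0,0],
  [100,37,-75.5,-58,0,0,0],
])

```text
t: 2.45
position: [0.5462, -0.2538, 0.1001]
eef_rot: [[-0.002, -0.904, 0.428], [0.001, 0.428, 0.904], [-1.0, 0.002, 0.0]]
contact_force: [0.8, 0.2, 0.8]
grip_width: 0.0529
```

```bash
python3 - <<'E'
from h import *
togo([.5467,-.2550,.002],64.7)
S=snap('scene'); 
e=np.array([.458,-.2134]);a=np.radians(-25.27);u=np.array([np.cos(a),np.sin(a)]);n=np.array([-u[1],u[0]])
pts=[np.r_[e,.008],np.r_[e+.07*u,.016],np.r_[e+.12*u,.016],np.r_[e+.153*u,.012]]+[np.r_[e+.098*u+k*n,.016] for k in(-.009,.009)]
im=S['img'].copy(); im=im[220:350,130:260]; im=cv2.resize(im,None,fx=4.5,fy=4.5,interpolation=2); im=np.clip(im*1.6,0,255).astype(np.uint8)
for p in proj(S,pts): cv2.circle(im,tuple(int(q) for q in (p+.5-[130,220])*4.5),2,(0,0,255),-1)
cv2.imwrite('pics/a.png',im)
E
```

```text
t 2.45 pos [ 0.5462 -0.2538  0.1001] w 0.0529 F [0.82 0.22 0.77] j [-0.57  0.28  1.69  0.    1.17 -1.69]
shift [98.1 -1.1 -0.9] turn [-0.07  0.03 -0.11]
```

View pics/a.png

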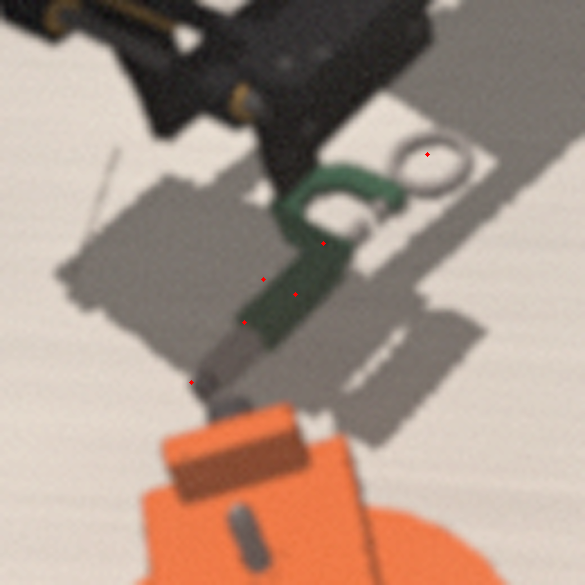

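The projected points sit a few mm off in the scene view: the real eye is at crop (432,163) against the predicted (427,154). That is within the jaw margin, and I'll split the difference and descend.

>>> step_arm([
  [100,30,0,1,0,0,0],
  [100,60,0,1,0,0,0],
  [100,80,0,1,0,0,0],
  [100,90,0,1,0,0,0],
  [100,95,0,1,0,0,0],
  [100,96,0,1,0,0,0],
  [100,96,0,1,0,0,0],
])

```text
t: 3.2
position: [0.5477, -0.2531, 0.0059]
eef_rot: [[0.001, -0.904, 0.428], [-0.0, 0.428, 0.904], [-1.0, -0.001, 0.0]]
contact_force: [-1.2, 0.1, -0.3]
grip_width: 0.0529
```

>>> step_arm([
  [180,0,0,0,0,0,0],
  [200,0,0,0,0,0,0],
  [215,0,0,0,0,0,0],
  [230,0,0,0,0,0,0],
  [240,0,0,0,0,0,0],
  [255,0,0,0,0,0,0],
  [255,0,0,0,0,0,0],
  [255,0,0,0,0,0,0],
], force=30)

```text
t: 4.0
position: [0.5476, -0.2532, 0.0059]
eef_rot: [[0.001, -0.904, 0.428], [-0.0, 0.428, 0.904], [-1.0, -0.001, -0.0]]
contact_force: [-0.2, -0.3, 1.4]
grip_width: 0.0174
```

>>> step_arm([
  [255,0,0,0,0,0,0],
  [255,-5,0,0,0,0,0],
  [255,-20,0,0,0,0,0],
  [255,-45,0,0,0,0,0],
  [255,-75,0,0,0,0,0],
  [255,-100,0,0,0,0,0],
  [255,-120,0,0,0,0,0],
  [255,-120,0,0,0,0,0],
], force=45)

```text
t: 4.8
position: [0.5499, -0.2545, 0.1307]
eef_rot: [[0.007, -0.904, 0.428], [-0.004, 0.428, 0.904], [-1.0, -0.008, -0.001]]
contact_force: [1.2, 0.4, -3.4]
grip_width: 0.0175
```

```bash
python3 - <<'E'
from h import *
# target grasp: peg + .098 along rest (11.5 deg)
p=np.array([.4535,.2565]);a=np.radians(11.5)
g=p+.098*np.array([np.cos(a),np.sin(a)]); print(g)
togo([g[0],g[1],.125],101.5)
S=snap('scene');T=snap('top')
A=cv2.resize(S['img'][130:280,130:290],None,fx=2.5,fy=2.5); B=cv2.resize(T['img'][120:270,390:550],None,fx=2.5,fy=2.5)
cv2.imwrite('pics/b.png',np.clip(np.hstack([A,B])*1.7,0,255).astype(np.uint8))
E
```

```text
[0.54953262 0.27603806]
t 4.8 pos [ 0.5499 -0.2545  0.1307] w 0.0175 F [ 1.24  0.37 -3.44] j [-0.56  0.25  1.67  0.    1.21 -1.69]
shift [  3.4 227.3 479.4] turn [-36.82  -0.2    0.45]
```

View pics/b.png

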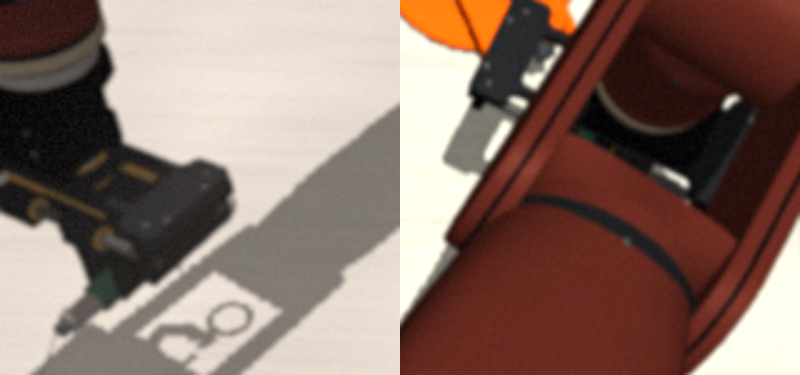

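The micrometer is lifted: it weighs about 3.4 N, its thimble shows in the scene crop at (75,320), and its shadow shows the eye and frame. Next I carry it over to the holder.

>>> step_arm([
  [255,0,7,15,0,0,0],
  [255,0,24,50,-3,0,0],
  [255,0,41,85,-6,0,0],
  [255,0,58,120,-9,0,0],
  [255,0,75,155,-12,0,0],
  [255,0,92,190,-15,0,0],
  [255,0,109,225,-18,0,0],
  [255,0,122,255,-20,0,0],
])

```text
t: 5.7
position: [0.5443, 0.0326, 0.1242]
eef_rot: [[-0.002, -0.996, 0.09], [0.0, 0.09, 0.996], [-1.0, 0.002, -0.0]]
contact_force: [0.9, -0.1, -3.1]
grip_width: 0.0175
```

```bash
python3 - <<'E'
from h import *
togo([.5495,.2760,.125],101.5)
E
```

```text
t 5.7 pos [0.5443 0.0326 0.1242] w 0.0175 F [ 0.89 -0.14 -3.09] j [-0.08  0.13  1.83 -0.    1.19 -1.57]
shift [ -0.8  16.7 242.9] turn [-1.666e+01  1.000e-02 -1.100e-01]
```

>>> step_arm([
  [255,0,3,38,-3,0,0],
  [255,0,6,76,-6,0,0],
  [255,0,9,114,-9,0,0],
  [255,0,12,152,-12,0,0],
  [255,0,14,190,-14,0,0],
  [255,0,16,220,-15,0,0],
  [255,0,17,236,-16,0,0],
  [255,0,17,243,-16.7,0,0],
])

```text
t: 6.5
position: [0.5475, 0.2776, 0.1226]
eef_rot: [[-0.005, -0.979, -0.203], [-0.001, -0.203, 0.979], [-1.0, 0.005, 0.0]]
contact_force: [-0.1, 0.0, -3.1]
grip_width: 0.0174
```

>>> step_arm([
  [255,0,0,0,0,0,0],
  [255,0,0,0,0,0,0],
])

```text
t: 6.7
position: [0.5469, 0.2767, 0.1217]
eef_rot: [[-0.006, -0.979, -0.202], [-0.002, -0.202, 0.979], [-1.0, 0.007, -0.0]]
contact_force: [-1.1, -0.2, -4.2]
grip_width: 0.0174
```

```bash
python3 - <<'E'
from h import *
togo([.5495,.2760,.125],101.5)
S=snap('scene');T=snap('top')
cv2.imwrite('pics/cS.png',S['img']);cv2.imwrite('pics/cT.png',T['img'])
A=cv2.resize(S['img'][165:295,400:500],None,fx=4,fy=4,interpolation=2); B=cv2.resize(T['img'][140:270,150:250],None,fx=4,fy=4,interpolation=2)
cv2.imwrite('pics/c.png',np.clip(np.hstack([A,B])*1.8,0,255).astype(np.uint8))
E
```

```text
t 6.7 pos [0.5469 0.2767 0.1217] w 0.0174 F [-1.08 -0.17 -4.24] j [ 0.34  0.29  1.65  0.    1.22 -1.44]
shift [-3.3 -2.4 -1.2] turn [ 0.18 -0.02 -0.38]
```

View pics/c.png

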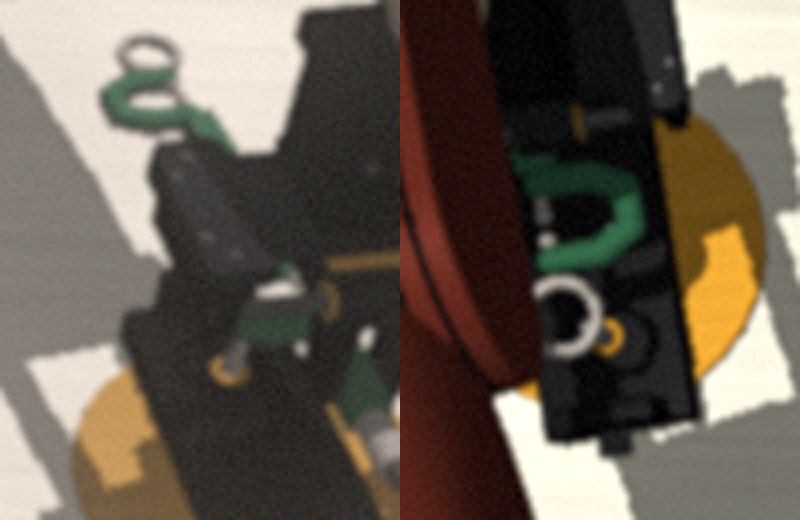

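The top crop shows the eye's ring centred near crop (562,316), which is image (190,218.6), left of the brass peg collar. The scene crop shows the eye at (147,55), image (436.4,178.4). I'll measure eye against peg using both cameras.

```bash
python3 - <<'E'
from h import *
T=snap('top');S=snap('scene')
def tri(us,ut):
    K=lambda s:np.array([[s['fx'],0,s['cx']],[0,s['fy'],s['cy']],[0,0,1.]])
    P=lambda s:K(s)@np.c_[cv2.Rodrigues(np.array(s['rvec'],float))[0],np.array(s['tvec'],float).ravel()]
    X=cv2.triangulatePoints(P(S),P(T),np.array(us,float).reshape(2,1),np.array(ut,float).reshape(2,1)).ravel();return X[:3]/X[3]
et,es=[190.1,218.6],[436.4,178.4]
print('eye tri',tri(es,et),'top',unproj(T,[et],.12),'scene',unproj(S,[es],.12))
print('pegbase tri',tri([457.5,257.2],[200.9,223.6]),'top',unproj(T,[[200.9,223.6]],.028),'scene',unproj(S,[[457.5,257.2]],.028))
print('pegtip tri',tri([461,243.7],[197.4,221.7]),'top',unproj(T,[[197.4,221.7]],.066),'scene',unproj(S,[[461,243.7]],.066))
p=np.array([.4535,.2565])
# predicted eye from grasp
print('rest ends: edges')
E
```

```text
eye tri [0.44050268 0.21311787 0.21359277] top [[0.45192971 0.25510646 0.12      ]] scene [[0.32060265 0.21644173 0.12      ]]
pegbase tri [0.45300838 0.25814733 0.02731615] top [[0.45282962 0.25686536 0.028     ]] scene [[0.45336314 0.25955546 0.028     ]]
pegtip tri [0.4526671  0.25658268 0.06483233] top [[0.45236995 0.25464679 0.066     ]] scene [[0.45340436 0.25858062 0.066     ]]
rest ends: edges
```

The scene ring at (436,178) is micrometer A on the floor, so I drop that reading (the triangulation was nonsense at z 0.21). The top view puts the held eye at (0.452,0.255) and the peg at about (0.4525,0.256), which is aligned to about 2 mm. I'll lower in stages.

>>> step_arm([
  [255,8,-1,0,0,0,-0.4],
  [255,20,-1,0,0,0,-0.4],
  [255,32,-1,0,0,0,-0.4],
  [255,42,-1,0,0,0,-0.4],
  [255,50,-1,0,0,0,-0.4],
  [255,56,-1,0,0,0,-0.4],
  [255,60,-1,0,0,0,-0.4],
  [255,60,-1,0,0,0,-0.4],
])

```text
t: 7.7
position: [0.5481, 0.2766, 0.062]
eef_rot: [[0.001, -0.979, -0.202], [0.0, -0.202, 0.979], [-1.0, -0.001, -0.0]]
contact_force: [-0.4, -0.5, -2.6]
grip_width: 0.0176
```

```bash
python3 - <<'E'
from h import *
togo([.548,.2765,.034],101.6)
S=snap('scene');T=snap('top')
A=cv2.resize(S['img'][200:300,420:520],None,fx=4,fy=4,interpolation=2); B=cv2.resize(T['img'][165:265,150:250],None,fx=4,fy=4,interpolation=2)
cv2.imwrite('pics/d.png',np.clip(np.hstack([A,B])*1.8,0,255).astype(np.uint8))
E
```

```text
t 7.7 pos [0.5481 0.2766 0.062 ] w 0.0176 F [-0.41 -0.45 -2.63] j [ 0.34  0.35  1.68 -0.    1.1  -1.43]
shift [28.   0.2 -0.1] turn [ 0.03 -0.    0.08]
```

View pics/d.png

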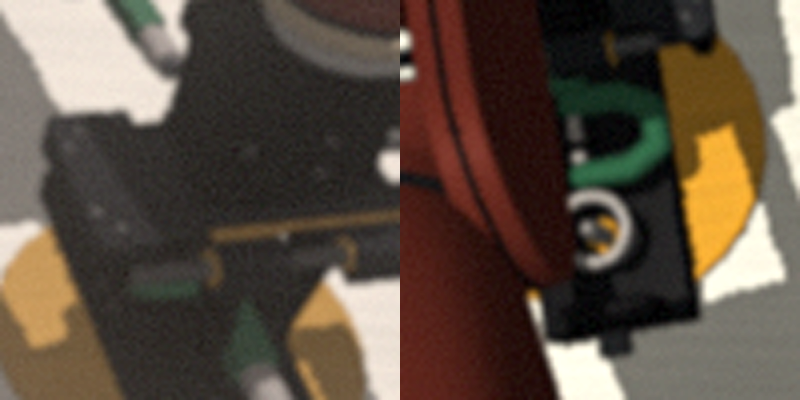

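The eye (top crop centre (597,230)) now surrounds the peg tip and collar, with no extra force. I'll continue down slowly.

>>> step_arm([
  [255,5,0,0,0,0,0],
  [255,10,0,0,0,0,0],
  [255,15,0,0,0,0,0],
  [255,19,0,0,0,0,0],
  [255,22,0,0,0,0,0],
  [255,24,0,0,0,0,0],
  [255,25,0,0,0,0,0],
  [255,25,0,0,0,0,0],
])

```text
t: 8.6
position: [0.5488, 0.2768, 0.0379]
eef_rot: [[0.003, -0.979, -0.201], [0.001, -0.201, 0.979], [-1.0, -0.003, 0.0]]
contact_force: [-0.0, -1.3, -3.0]
grip_width: 0.017
```

>>> step_arm([
  [255,0.5,0,0,0,0,0],
  [255,1,0,0,0,0,0],
  [255,1.5,0,0,0,0,0],
  [255,2,0,0,0,0,0],
  [255,2,0,0,0,0,0],
])

```text
t: 9.1
position: [0.5488, 0.2768, 0.0358]
eef_rot: [[0.003, -0.979, -0.202], [0.001, -0.202, 0.979], [-1.0, -0.003, 0.0]]
contact_force: [0.5, -0.0, -3.1]
grip_width: 0.0175
```

>>> step_arm([
  [255,0.5,0,0,0,0,0],
  [255,1,0,0,0,0,0],
  [255,1.5,0,0,0,0,0],
  [255,1.5,0,0,0,0,0],
])

```text
t: 9.5
position: [0.5487, 0.2768, 0.0342]
eef_rot: [[0.002, -0.979, -0.202], [0.001, -0.202, 0.979], [-1.0, -0.003, 0.0]]
contact_force: [-0.1, -0.9, -2.5]
grip_width: 0.0173
```

>>> step_arm([
  [255,0.5,0,0,0,0,0],
  [255,1,0,0,0,0,0],
  [255,1,0,0,0,0,0],
])

```text
t: 9.8
position: [0.5488, 0.2768, 0.0339]
eef_rot: [[0.002, -0.979, -0.202], [0.001, -0.202, 0.979], [-1.0, -0.003, 0.0]]
contact_force: [-2.2, -1.5, 3.8]
grip_width: 0.0169
```

The tool has touched down: vertical force went from -2.5 to +3.8 N at the expected height. I'll release gently.

>>> step_arm([
  [255,0,0,0,0,0,0],
  [200,0,0,0,0,0,0],
  [190,0,0,0,0,0,0],
  [170,0,0,0,0,0,0],
  [140,0,0,0,0,0,0],
  [120,0,0,0,0,0,0],
  [100,0,0,0,0,0,0],
  [100,0,0,0,0,0,0],
], force=10)

```text
t: 10.6
position: [0.5488, 0.2768, 0.0338]
eef_rot: [[0.002, -0.979, -0.202], [0.001, -0.202, 0.979], [-1.0, -0.003, 0.0]]
contact_force: [-0.3, -0.4, -0.6]
grip_width: 0.0497
```

>>> step_arm([
  [100,-5,0,0,0,0,0],
  [100,-20,0,0,0,0,0],
  [100,-45,0,0,0,0,0],
  [100,-75,0,0,0,0,0],
  [100,-110,0,0,0,0,0],
  [100,-140,0,0,0,0,0],
  [100,-170,0,0,0,0,0],
  [100,-180,0,0,0,0,0],
])

```text
t: 11.4
position: [0.5505, 0.2775, 0.2196]
eef_rot: [[0.01, -0.979, -0.202], [0.003, -0.202, 0.979], [-1.0, -0.01, 0.001]]
contact_force: [0.7, 0.2, 1.1]
grip_width: 0.053
```

>>> step_arm([
  [100,0,0,-30,0,0,0],
  [100,0,0,-70,0,0,0],
  [100,0,0,-110,0,0,0],
  [100,0,0,-150,0,0,0],
  [100,0,0,-190,0,0,0],
  [100,0,0,-230,0,0,0],
  [100,0,0,-250,0,0,0],
  [100,0,0,-250,0,0,0],
])

```text
t: 12.2
position: [0.6009, 0.0297, 0.2188]
eef_rot: [[0.009, -0.98, -0.198], [0.002, -0.198, 0.98], [-1.0, -0.01, 0.001]]
contact_force: [-0.1, 1.0, -0.1]
grip_width: 0.0531
```

```bash
python3 - <<'E'
from h import *
S=snap('scene');T=snap('top')
A=cv2.resize(S['img'][200:320,400:520],None,fx=3.3,fy=3.3,interpolation=2); B=cv2.resize(T['img'][140:260,145:265],None,fx=3.3,fy=3.3,interpolation=2)
cv2.imwrite('pics/e.png',np.clip(np.hstack([A,B])*1.8,0,255).astype(np.uint8))
cv2.imwrite('pics/T.png',T['img'])
a=cv2.imread('pics/top0.png')
for n,r in(('tin',(105,148,308,352)),('rule',(170,260,320,348))):
    p=a[r[0]:r[1],r[2]:r[3]]; q=T['img'][r[0]:r[1],r[2]:r[3]]; print(n,np.abs(p.astype(int)-q).mean())
    print(cv2.phaseCorrelate(cv2.cvtColor(p,6).astype(float),cv2.cvtColor(q,6).astype(float)))
E
```

```text
tin 45.0868569415081
((1.13999201651745, 0.7592878611790255), 0.3824938436408002)
rule 42.72261904761905
((1.4920817356854812, 0.38308143332109523), 0.08401001225550052)
```

View pics/e.png

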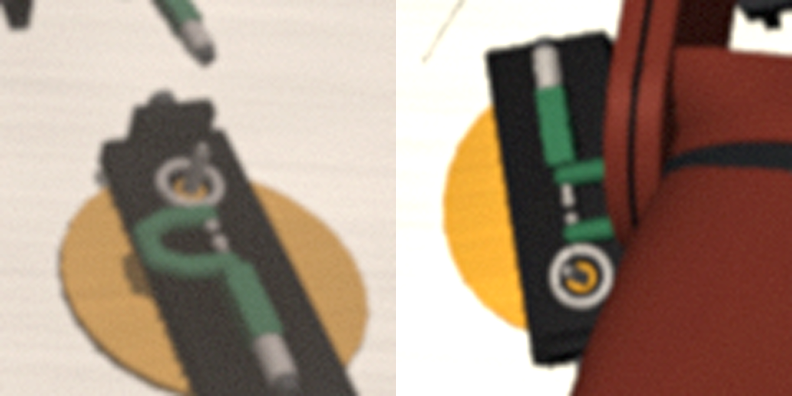

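Both views show the micrometer lying flat along the rest, with its eye around the peg: scene crop (190,185), top crop (581,275). I'm handing the job in.

```bash
python3 -c "
from h import *
robot.finish_job(); print(robot.get_state()['t'])"
```

```text
the job is handed in; nothing more can be done
the job is handed in; nothing more can be done
```

The micrometer farthest to the robot's right (at about x 0.46, y -0.21) is hanging on the black holder. I handed the job in at about 12 s of the 38 s allowed; handing in reports no verdict.

- **Placing:** I pinched it across the barrel, carried it over, and lowered its eye around the peg. It touched the rest at tool height 34 mm, where the vertical force went from -2.5 to +3.8 N. I then opened the jaws and backed the arm clear.
- **Final position:** The last pictures from both cameras show the eye around the peg and the tool flat along the rest with its thimble towards +x. I judged this by eye and did not measure the final offset or angle.
- **Clear of contact:** After backing away, the force on the tool read about 1 N, which is noise.
- **Camera disagreement:** At the pick the two cameras differed by up to about 5 mm, which was within the jaw margin. I also briefly mistook the other green micrometer's eye for the held one in the scene view and discarded that reading.
- **Bystander check failed:** I tried to compare the tin and hook rule with their starting positions, but the arm blocked the top view and the comparison was useless. The only evidence that they stayed put is that the carry was about 120 mm up or higher and the forces showed no sign of hitting anything.

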